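Sweep the key cups into the bench's parts well

TASK

Clear the sax bench: push the frosted door of the sunk parts well open by its dark pull, sweep the three loose brass key cups across the teak into the well without pinching or lifting them, and push the door fully shut again. Leave the thumb hook, the spring anvil, the cup gauge and the burnisher where they lie.

Things in the scene. Friction and masses are not known exactly. Their poses are not given: they have to be found in the camera images.
- well (a point): Centre of the opening of the well sunk into the bench, at the height of the flat teak top (z = 0). Opening 240 mm along this x (230 between the aluminium door tracks just below the top at its two ends) by 150 mm along this y; 60 mm deep, cork floor. x, y are the bench's axes, up to 0.12 rad of yaw. All cups start on the teak to the -y side of the opening, with no rim between.
- pull (a point): Centre of the top face of the door's pull: a dark steel bar 200 mm long (well x), 12 mm thick (well y), standing 14 mm above the bench top, along the door's -y edge. Axes as well. Door shut: it lies at the opening's -y edge (67 mm to -y of well); fully open: at the +y edge. Fingers just above the teak can push it from either side.
- door (a joint): How far the frosted translucent acrylic door (228 x 146 mm, 4 mm thick, its top face 6 mm below the bench top) is open, in m: 0 shut, 0.13 fully open (end stops at both). It slides to the well's +y, going under the teak; it takes about 2 N to move and stays where left. It starts shut or up to 25 mm ajar.
- cup_small: Small brass key cup, a shallow dome-topped disc lying dome up, 28 mm in diameter, 11 mm high (upright rim 6 mm high all round, dome above), about 12 g. Origin: centre of its underside, z up.
- cup_medium: Medium brass key cup, same shape, 33 mm in diameter, 11 mm high (upright rim 6 mm high all round, dome above), about 16 g. Origin: centre of its underside, z up.
- cup_large: Large brass key cup, same shape, 38 mm in diameter, 11 mm high (upright rim 6 mm high all round, dome above), about 21 g. Origin: centre of its underside, z up.
- thumb_hook: Gold-lacquered thumb hook on a foot plate 12 mm (x) x 32 mm (y), 32 mm high, its curl reaching 21 mm towards +y, 30 g, standing among the cups. To be left alone. Origin: centre of its underside.
- spring_anvil: Steel spring anvil, foot 36 mm (x) x 52 mm (y), 36 mm high, small horn reaching 49 mm towards its +y. To be left alone. Origin: centre of the foot's underside.
- cup_gauge: Blue plastic key-cup gauge, a stepped round plug 45 mm in diameter at the foot, 42 mm high. To be left alone. Origin: centre of its underside.
- burnisher: Burnisher lying on the bench along its own x: horn handle 21 mm thick to -x, steel blade to +x, 170 mm long over all. To be left alone. Origin: its middle, at bench height.

How it is judged (in metres and radians):
On the way, in this order (a step that is already met when the one before it is completed fails the run):
1. the door has been pushed open, by 60 mm or more (value of joint door above 0.06 m), for 0.1 s.
2. all three key cups are down in the well (height (world z) of each of cup_small, cup_medium, cup_large below -0.015 m), for 0.1 s.
At the end, for the whole second after the job is handed in: The three key cups lie at rest inside the well, the door is shut to within 8 mm, and the hook, anvil, gauge and burnisher are within 15 mm of where they stood (all of step 2 and height (world z) of each of cup_small, cup_medium, cup_large above -0.08 m and linear speed of each of cup_small, cup_medium, cup_large below 0.02 m/s and x of cup_small in the frame of well between -0.12 and 0.12 m and y of cup_small in the frame of well between -0.075 and 0.075 m and x of cup_medium in the frame of well between -0.12 and 0.12 m and y of cup_medium in the frame of well between -0.075 and 0.075 m and x of cup_large in the frame of well between -0.12 and 0.12 m and y of cup_large in the frame of well between -0.075 and 0.075 m and value of joint door below 0.008 m and distance of each of thumb_hook, spring_anvil, cup_gauge, burnisher from where it was at the start of the episode below 0.015 m); the robot touches nothing.
It fails at once if a key cup is lifted more than 12 mm off the bench (height (world z) of any of cup_small, cup_medium, cup_large above 0.012 m).
It fails at once if a key cup is pinched or pressed by the fingers with more than 20 N (contact force between the fingers and cup_small above 20 N or contact force between the fingers and cup_medium above 20 N or contact force between the fingers and cup_large above 20 N).
It fails at once if the thumb hook, anvil, gauge or burnisher is moved by more than 15 mm (distance of any of thumb_hook, spring_anvil, cup_gauge, burnisher from where it was at the start of the episode above 0.015 m).
It also fails if it takes over 58 s, if anything falls off the work surface, if the arm or the gripper's body presses on something with over 40 N, if the wrist force passes 120 N, or if a joint passes its speed limit or range.

ROBOT

A 6-joint arm with a two-finger parallel gripper is mounted at the origin on the work surface. World frame = base frame: x ahead of the robot, y to its left, z up, the work surface at z = 0. Lengths are in mm, angles in rad, forces in N, time in s.
With the tool pointing down it reaches from about 275 to 825 mm from the base axis. Payload 4.9 kg.
Tool frame: the origin (TCP) lies at the very end of the fingers, on their centre line; the grasp point (between the pads) lies 19 mm behind it; z points along the fingers, y is the direction in which the jaws open and shut (so a half turn about z gives the same grasp; the last joint's range is limited). The gripper opens to 85 mm and grips with 20 to 120 N. Pads are 22 mm wide; open, the fingers measure 114 mm over their backs; the gripper's body (76 mm by 85 mm) begins 54 mm behind the grasp point. The pads swing forward as they close: fully open they stand 13 mm farther back than shut.
Start: joints at [-1.465, 0.326, -0.193, 1.052, 0, 1.437], TCP at [130.641, -534.277, 231.281] pointing down, gripper open.
Joint ranges: [-2.65, 2.65], [-0.97, 1.79], [-1.3, 1.35], [-1.93, 2.1], [-1.47, 1.37], [-3.14, 3.14]. Speed limits (rad/s): [2.57, 2.57, 3.14, 3.14, 3.14, 3.14].

INTERFACE

Orientations are given as [roll, pitch, yaw] about the fixed x, y, z axes, in that order (R = Rz(yaw) Ry(pitch) Rx(roll)).
In Python, from bench import bot, solve_ik, imaging gives the robot as it stands. Calls block until the motion is done:
- bot.move_ptp(position, orientation): joint-space move of the TCP to a pose.
- bot.movel(position, rot=None, max_speed=150, threshold=None): straight line of the TCP; rot=None keeps the orientation; max_speed is the mean speed in mm/s. With threshold (N) it stops when the force on the tool has changed by that much, and returns True; else False.
- bot.move_j(angles): joint-space move.
- bot.grip(opening, effort=None): opening from 0.0 (shut) to 1.0 (fully open); effort is the grip in N (None keeps the last); returns when the fingers have stopped.
- bot.dwell(seconds).
- solve_ik(position, orientation): joint angles nearest the present ones, or None.
- bot.get_state(): the state.
- imaging.capture(name): name is "side" or "top"; returns the picture (480x640x3 uint8, blue, green, red); there is no depth.
- imaging.camera_model(name): a dict with "K" (3x3 intrinsics, pixels), "position" and "rotation" of the camera in the world. Camera axes: x right, y up, looking along -z (the intrinsics and any distortion apply to the point x, -y, -z); pixel columns grow to the right and rows downward; lengths in mm; the calibration is good to about 2 mm. A picture is of the moment at which its call begins. camera_model takes no time and is no camera call.
A pose or a line that the arm cannot do raises bot.IKError and nothing moves.
- bot.sign_off(): hands the job in, once; it reports no verdict.
The state is a dict: "t": time; "qpos": joint angles; "joint_velocities": joint speeds; "effort": joint torques, N m; "tcp_pos": TCP position; "orientation": TCP orientation; "contact_force": force on the tool from outside, world axes, zero at the start; "wrist_torque": the same for the moment, N m; "opening": opening from 0.0 (shut) to 1.0 (fully open).
Only numpy, scipy, OpenCV 4.12 (cv2) and the standard library are available. Lean on these libraries where they do the work, as an engineer would, in place of code of your own. Each camera call takes 0.05 s, during which the arm holds its last target. There are 200 camera calls.

## Working session

There is one attempt and no reset: what is moved stays moved. The work goes in short steps, each a Python script; the robot and the scene stay as the last script left them, time stands still between calls to the robot, and variables do not carry over. Pictures are saved under pics/ and viewed, about 8 in all and at most 12, crops included, and the job is handed in when it is done.

```bash
mkdir -p pics; ls; python3 - <<'E'
from bench import bot, imaging
import cv2
for n in("top","side"):
    im=imaging.capture(n); cv2.imwrite(f"pics/{n}0.png",im)
    c=imaging.camera_model(n); print(n,c)
s=bot.get_state(); print(s['t'],s['tcp_pos'],s['orientation'],s['opening'])
E
```

```text
pics
top {'K': array([[575.02292293,   0.        , 322.32743571],
       [  0.        , 575.02292293, 248.67856386],
       [  0.        ,   0.        ,   1.        ]]), 'position': array([522.45488297, -69.18456412, 890.75631169]), 'rotation': array([ 1.04832555e-01,  2.12062075e-05, -1.55689613e+00])}
side {'K': array([[496.92111004,   0.        , 320.22724239],
       [  0.        , 496.92111004, 235.61457738],
       [  0.        ,   0.        ,   1.        ]]), 'position': array([ 423.05680635, -772.76446106,  516.68365813]), 'rotation': array([ 0.99714583, -0.01196735, -0.24103546])}
0.1 [ 130.58218253 -533.73432185  230.56437256] [-3.14004045e+00 -2.17981157e-04  2.39794590e-01] 0.9996176655963261
```

View pics/top0.png

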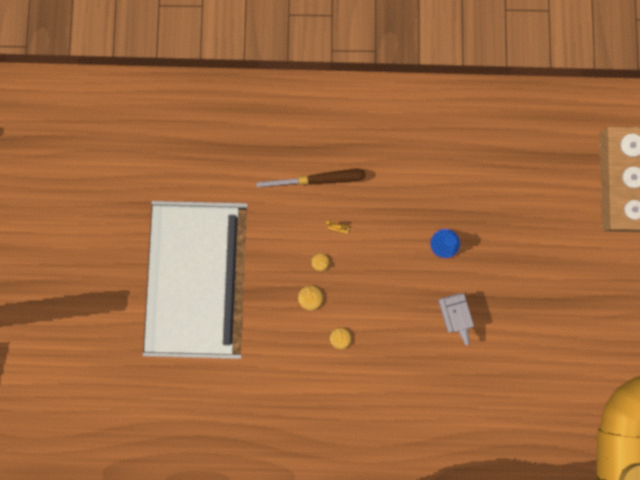

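View pics/side0.png

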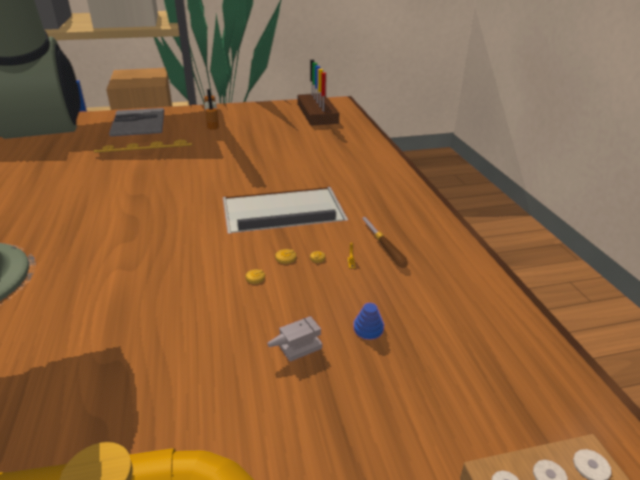

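The top view (image up = +x, left = +y) shows the well with corners near (152,203), (247,204), (240,356) and (144,355). The door is slightly ajar, with the pull running (233,215)–(228,344). The cups are at (320,262), (310,298) and (340,338), and the hook is at (339,227). The side view agrees with this layout. Next I'll enlarge the top view and measure.

```bash
cat > h.py <<'E'
from bench import bot, solve_ik, imaging
import numpy as np, cv2
from scipy.spatial.transform import Rotation as R
def w(px,z=0,name="top"):
    c=imaging.camera_model(name); K=c["K"]; p=np.array(c["position"])
    px=np.atleast_2d(px).astype(float)
    d=np.c_[(px[:,0]-K[0,2])/K[0,0],-(px[:,1]-K[1,2])/K[1,1],-np.ones(len(px))]
    d=R.from_euler("xyz",c["rotation"]).apply(d)
    return p+d*((z-p[2])/d[:,2])[:,None]
def blobs(im,lo=(15,120,140),hi=(32,255,255),amin=60):
    m=cv2.inRange(cv2.cvtColor(im,cv2.COLOR_BGR2HSV),lo,hi)
    n,_,st,ce=cv2.connectedComponentsWithStats(m)
    return [(ce[i],st[i]) for i in range(1,n) if st[i,4]>amin]
E
python3 - <<'E'
from h import *
im=cv2.imread("pics/top0.png")
np.set_printoptions(precision=1,suppress=True)
cv2.imwrite("pics/crop.png",cv2.resize(im[160:360,140:400],None,fx=3,fy=3,interpolation=cv2.INTER_CUBIC))
for c,s in blobs(im): print(c,s,w(c,8)[0])
print("well",w([(152,203),(247,204),(240,356),(144,355)]))
print("pull",w([(233,215),(228,344)],14))
print("others",w([(339,227),(445,244),(457,314),(257,184),(365,174)],10))
E
```

```text
[617.1 179.2] [ 600  126   40  104 1881] [ 731.  -527.2    8. ]
[302.6 179.3] [298 175  10  10  89] [724.  -35.5   8. ]
[336.7 226.9] [325 220  25  14 195] [649.6 -89.7   8. ]
[319.4 261.9] [311 253  18  19 275] [594.9 -63.7   8. ]
[309.5 297.6] [297 285  26  26 517] [539.9 -49.3   8. ]
[339.6 338.2] [329 327  22  23 397] [479.1 -96.1   8. ]
[619.8 435.2] [ 596  380   44  100 3585] [ 341.6 -515.8    8. ]
well [[684.6 200.7   0. ]
 [685.1  51.4   0. ]
 [449.6  55.6   0. ]
 [449.1 202.3   0. ]]
pull [[665.   70.6  14. ]
 [468.3  72.2  14. ]]
others [[ 649.2  -93.2   10. ]
 [ 625.  -256.9   10. ]
 [ 518.  -274.2   10. ]
 [ 715.1   35.3   10. ]
 [ 733.3 -132.9   10. ]]
```

View pics/crop.png

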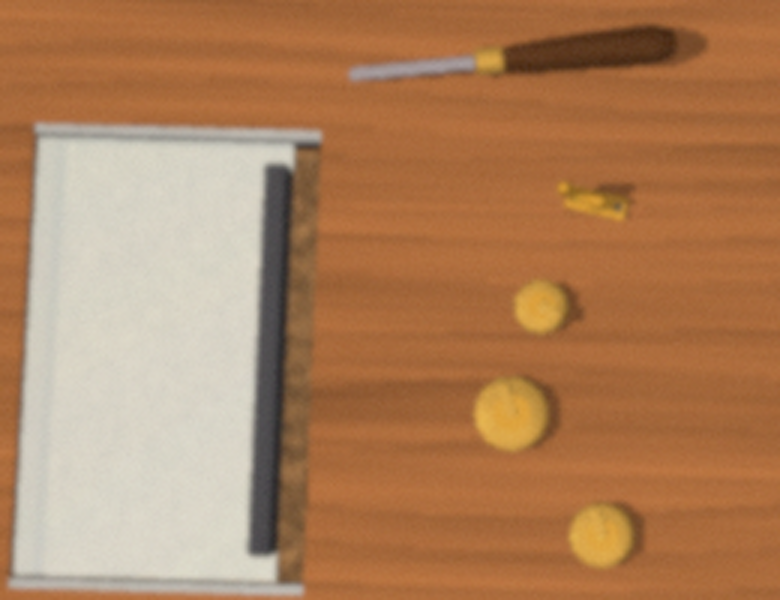

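Measurements fit the given sizes: opening about 235×148 mm, centre (567,127), yaw about −0.01. The pull is about 11 mm ajar at y≈71. The cups are small (595,−64), large (540,−49) and medium (479,−96), and the hook is at (650,−92). My plan is to set the jaws about 17 mm apart across the push direction as a cradle, touch the teak to get the height, then open the door.

```bash
python3 - <<'E'
from h import *
np.set_printoptions(precision=1,suppress=True)
D=[np.pi,0,np.pi/2]
bot.grip(0.2)
bot.move_ptp([567,30,60],D)
s=bot.get_state();print(s['t'],s['tcp_pos'],s['opening'],s['contact_force'])
bot.movel([567,30,22],max_speed=80)
r=bot.movel([567,30,-8],max_speed=20,threshold=4)
s=bot.get_state();print(r,s['t'],s['tcp_pos'],s['contact_force'])
z=s['tcp_pos'][2]+3
bot.movel([567,30,z],max_speed=40)
if r and z<20:
    r=bot.movel([567,178,z],max_speed=80,threshold=15)
    s=bot.get_state();print(r,s['t'],s['tcp_pos'],s['contact_force'])
cv2.imwrite("pics/top1.png",imaging.capture("top"))
E
```

```text
3.35 [567.3  29.1  60.3] 0.2031161711535448 [-1. -1.  0.]
True 5.0 [566.9  30.    0.3] [-1.1 -0.7  5. ]
True 6.9917 [566.7 172.9   3.1] [ 0.2 -0.7  0.4]
```

View pics/top1.png

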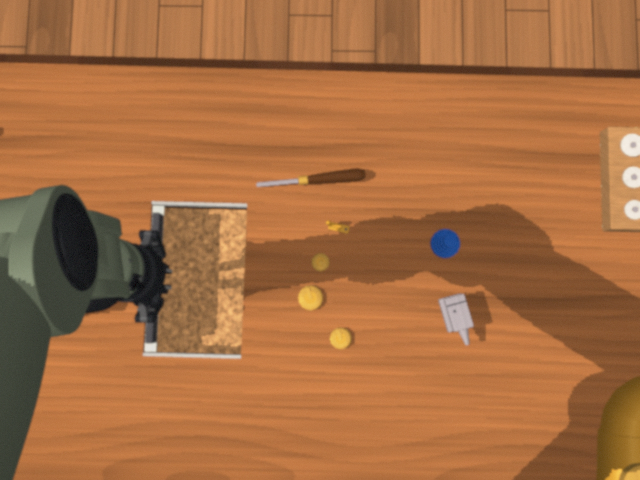

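The door is fully open: it hit the stop at TCP y=172.9 (predicted 173), and cork is visible across the opening. The cups haven't moved. Next I'll sweep the cups one at a time, starting with the large one.

```bash
cat >> h.py <<'E'
def sweep(c,r,xe,ye=85,z=3,gap=10):
    c=np.array(c,float); d=np.array([xe,70.])-c; d/=np.linalg.norm(d)
    D=[np.pi,0,np.arctan2(d[1],d[0])]
    a=c-d*(r+11+gap); e=c+d*(ye-c[1])/d[1]
    t=bot.get_state()['tcp_pos']
    bot.movel([t[0],t[1],60],max_speed=120)
    bot.move_ptp([*a,60],D)
    bot.movel([*a,z],max_speed=80)
    hit=bot.movel([*e,z],max_speed=90,threshold=12)
    s=bot.get_state(); print(hit,s['t'],s['tcp_pos'],s['contact_force'])
E
python3 - <<'E'
from h import *
np.set_printoptions(precision=1,suppress=True)
sweep([539.9,-49.3],19,545)
im=imaging.capture("top");cv2.imwrite("pics/top2.png",im)
for c,s in blobs(im): print(c,s[2:],w(c,8)[0])
E
```

```text
False 11.6583 [545.7  84.6   3. ] [-0.5  0.6 -0.2]
[616.6 179.3] [  40  104 1889] [ 730.8 -526.4    8. ]
[303.  179.6] [11 10 94] [723.5 -36.1   8. ]
[222.9 268.2] [  81  144 3365] [583.   84.6   8. ]
[337.3 226.8] [ 25  14 217] [649.8 -90.6   8. ]
[320.2 261.7] [ 18  19 270] [595.2 -64.8   8. ]
[340.1 338. ] [ 23  23 418] [479.3 -96.8   8. ]
[628.  435.6] [  26   85 1487] [ 341.2 -528.     8. ]
[633.2 473.7] [ 16  14 161] [ 286.3 -533.3    8. ]
```

View pics/top2.png

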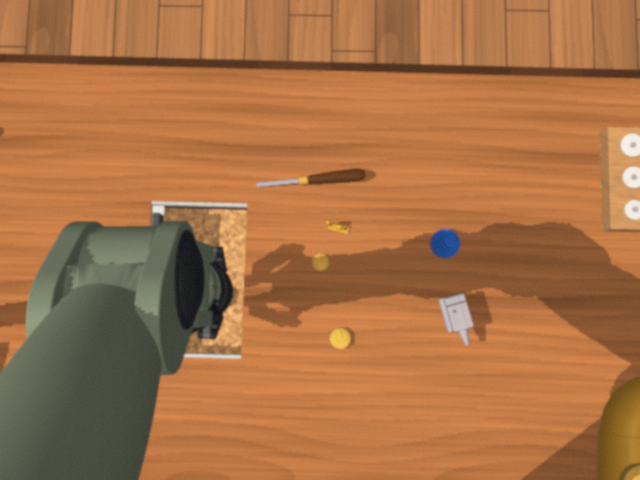

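The large cup has gone into the well, and the small cup (320,262), medium cup (340,338) and hook (337,227) haven't moved. I'll sweep the other two now.

```bash
python3 - <<'E'
from h import *
np.set_printoptions(precision=1,suppress=True)
sweep([595,-64.3],14,600)
im=imaging.capture("top")
B=[(w(c,8)[0],s[4]) for c,s in blobs(im)]
for b in B: print(b)
ok=any(np.hypot(*(b[0][:2]-[479,-96]))<8 for b in B) and any(np.hypot(*(b[0][:2]-[650,-90]))<5 for b in B)
if ok:
    sweep([479.2,-96.5],16.5,497)
    bot.movel([520,85,60],max_speed=120)
    bot.move_ptp([567,250,60],[np.pi,0,np.pi/2])
im=imaging.capture("top");cv2.imwrite("pics/top3.png",im); print(bot.get_state()['t'])
E
```

```text
False 16.175 [600.6  84.6   3. ] [ 0.6 -0.4 -0.6]
(array([ 731.4, -525.9,    8. ]), np.int32(1996))
(array([723.4, -36. ,   8. ]), np.int32(93))
(array([529.7,  96.5,   8. ]), np.int32(4489))
(array([649.7, -90.7,   8. ]), np.int32(209))
(array([479.4, -96.8,   8. ]), np.int32(417))
(array([ 328.1, -523.8,    8. ]), np.int32(2127))
False 21.3 [498.6  84.7   3. ] [ 0.2 -0.   0.3]
22.7333
```

View pics/top3.png

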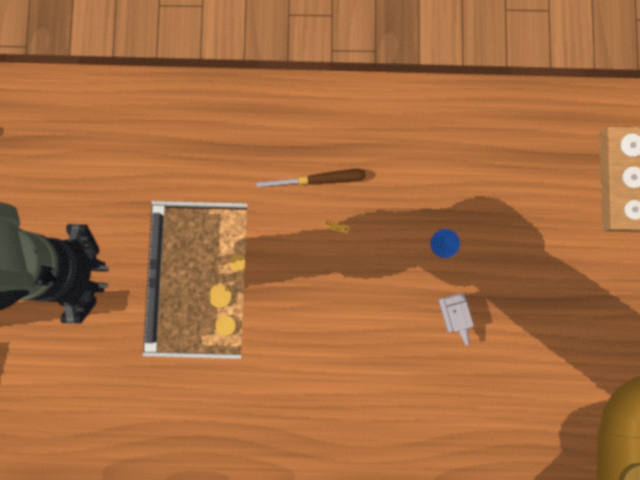

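All three cups are in the well, at (220,296), (226,325) and (238,266), with the small one partly hidden by the edge. The pull is at the +y edge and the other tools haven't moved. Closing the door next.

```bash
python3 - <<'E'
from h import *
np.set_printoptions(precision=1,suppress=True)
bot.movel([567,226,60],max_speed=120)
bot.movel([567,226,3],max_speed=80)
r=bot.movel([567,68,3],max_speed=80,threshold=15)
s=bot.get_state();print(r,s['t'],s['tcp_pos'],s['contact_force'])
bot.movel([567,90,3],max_speed=80)
bot.movel([567,90,70],max_speed=120)
bot.move_ptp([567,270,120],[np.pi,0,np.pi/2])
im=imaging.capture("top");cv2.imwrite("pics/c4.png",cv2.resize(im[160:360,130:390],None,fx=3,fy=3,interpolation=cv2.INTER_CUBIC)); print(bot.get_state()['t'])
E
```

```text
True 25.6667 [566.6  77.2   2.7] [0.3 1.2 1.4]
27.5083
```

View pics/c4.png

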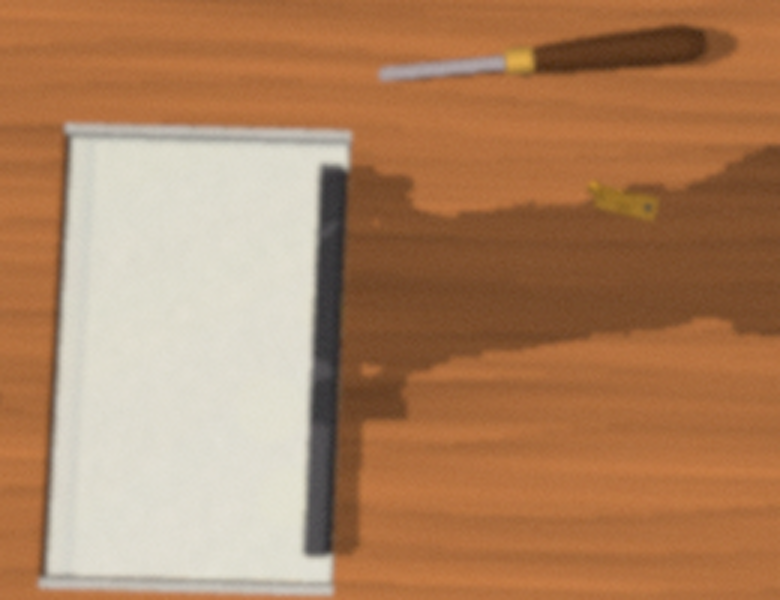

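The door is shut. The pull sits along the −y edge, no cork shows, and the travel between stops is 129.7 mm against the 130 mm given. The hook and burnisher haven't moved.

```bash
python3 -c "
from bench import bot
bot.dwell(0.3); print(bot.sign_off(), bot.get_state()['t'])"
```

```text
the job is handed in; nothing more can be done
the job is handed in; nothing more can be done
```

The bench is cleared and the job handed in at about 28 s of the 58 s allowed. I pushed the door open to its stop, swept the large, small and medium cups into the well one at a time, and pushed the door shut again. I used the slightly parted fingers as a cradle for sweeping, about 3 mm above the teak.

**Last checks:**
- **Door:** it travelled 129.7 mm between its stops, against the 130 mm given. The last picture shows the pull along the −y edge and no gap.
- **Cups:** all three were seen in the well before the door closed, and no sweep reached its 12 N stop. The small one was partly hidden by the −y edge, so I couldn't tell whether it lies flat or leans against the wall. I didn't look at the cups again once the door was shut.
- **Other tools:** the hook and burnisher look unmoved in the last picture. The gauge and anvil were outside that crop, but were in place in the picture before closing, and the arm didn't go near them after that.

No check failed or disagreed with another. The hand-in gives no verdict.

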